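Take the stack of lids apart and cover each pan with its own lid

ROBOT

A 6-joint arm with a two-finger parallel gripper is mounted at the origin on a cart in front of the work surface, level with it; the furniture and walls round the work are solid. World frame = base frame: x ahead of the robot, y to its left, z up, the work surface at z = 0. Lengths are in mm, angles in rad, forces in N, time in s.
With the tool pointing down it reaches from about 350 to 975 mm from the base axis. Payload 7.1 kg.
Tool frame: the origin (TCP) lies midway between the tips of the shut fingers; the grasp point (between the pads) lies 19 mm behind it (ctrl.grip_depth is the distance from the TCP to the grasp point, in mm); z points along the fingers, y is the line along which they close (so a half turn about z gives the same grasp; the last joint's range is limited). The gripper opens to 88 mm and grips with 3 to 60 N. Pads are 20 mm wide; open, the fingers measure 115 mm over their backs; the gripper's body (75 mm by 178 mm) begins 61 mm behind the grasp point.
Start: joints at [1.246, 0.423, 1.63, -0, 1.089, -0.019], TCP at [188.128, 595.997, 185.175] pointing down, gripper open.
Joint ranges: [-3, 3], [-0.9, 2.11], [0.09, 2.58], [-1.31, 4.45], [0.11, 2.69], [-2.54, 2.54]. Speed limits (rad/s): [2.39, 2.39, 3.01, 3.14, 3.14, 3.14].

INTERFACE

Orientations are given as a rotation vector (axis times angle).
In Python, from workcell import get_obs, vision, ctrl gives the robot as it stands.
- The arm moves only by the tool step_arm, never from a script. Its argument "plan" is a list of rows, each a list of 7 numbers: the opening, from -1 (shut) to 1 (fully open), then the shift along the tool's x, y, z as a fraction of full scale, then the turn, a rotation vector about the tool's x, y, z as a fraction of full scale. In form: [[fingers, dx, dy, dz, wx, wy, wz], ...]. A call has 1 to 20 rows; each row shifts and turns the commanded pose from where the row before left it, along the tool's axes as they then stand; what a row does not reach is not made up. Full scale, the value 1, is 50 mm for a shift and 0.12 rad for a turn. A row lasts 1/8 s, in which the tool goes at most 62.5 mm and 10.7 degrees, less where a joint would pass 70% of its speed; a pose out of reach is approached as far as the arm can. A call with a number of a shift or a turn outside -1 to 1 is refused whole. A call with a gripper value outside its range is refused whole. The fingers move at their own pace and stop on an object; the grip force is fixed at half the most. Time passes only in rows, so rows that do not move let the fingers close. It gives the time, the measured TCP pose, the force, the opening and the grip force at its end, in the units of the state.
- get_obs(): the state, without advancing time (a new reading comes with each control period).
- vision.get_image(name): name is "side" or "top"; returns a dict with "pixels" (400x640x3 uint8, red, green, blue), "depth" (400x640 float32, mm along the optical axis (not along the pixel's ray), 0 where there is no reading), "fx", "fy", "cx", "cy" (pixels), "T" (4x4, takes a point from camera to world coordinates). Camera axes: x right, y down, z forward; pixel columns grow to the right and rows downward; lengths in mm; the calibration is good to about 2 mm. A picture is of the moment at which its call begins.
- ctrl.close_job(): hands the job in; it is judged then, once.
The state is a dict: "t": time; "qpos": joint angles; "qvel": joint speeds; "joint_torque": joint torques, N m; "ee_pos": TCP position; "orientation": TCP orientation; "ft_force": force on the tool from outside, world axes, zero at the start; "moment": the same for the moment, N m; "width": finger opening in mm; "grasp_force": force on a finger pad.
Only numpy, scipy, OpenCV 4.12 (cv2) and the standard library are available. Lean on these libraries where they do the work, as an engineer would, in place of code of your own. Each camera call takes 0.05 s, during which the arm holds its last target. There are 200 camera calls.

TASK

The four lids of the steel pans have been left in one stack on the hob. Take the stack apart lid by lid and put each on the pan it fits, so that its flange is inside the rim and it sits flat all round; set the lids down, do not drop them. Leave the pans and the pepper mill standing where they are.

Things in the scene. Friction and masses are not known exactly. Their poses are not given: they have to be found in the camera images.
- lid_s: The smallest of four flat-topped steel lids, for pan_s; brim 104 mm across. Origin: axis, lower edge of its flange; z up. The flange (83 mm outside, rounded, hollow) goes inside the pan, the brim (12 mm above the origin) on its rim; flat top at 30 mm; black round knob 26 mm across from 30 to 54 mm. 120 g. At first 1 from the stack top, 30 mm above the next lid, hiding its knob.
- lid_m: The second smallest of four flat-topped steel lids, for pan_m; brim 122 mm across. Origin: axis, lower edge of its flange; z up. The flange (101 mm outside, rounded, hollow) goes inside the pan, the brim (12 mm above the origin) on its rim; flat top at 30 mm; black round knob 26 mm across from 30 to 54 mm. 170 g. At first 2 from the stack top, 30 mm above the next lid, hiding its knob.
- lid_l: The second largest of four flat-topped steel lids, for pan_l; brim 140 mm across. Origin: axis, lower edge of its flange; z up. The flange (119 mm outside, rounded, hollow) goes inside the pan, the brim (12 mm above the origin) on its rim; flat top at 30 mm; black round knob 26 mm across from 30 to 54 mm. 220 g. At first 3 from the stack top, 30 mm above the next lid, hiding its knob.
- lid_xl: The largest of four flat-topped steel lids, for pan_xl; brim 158 mm across. Origin: axis, lower edge of its flange; z up. The flange (137 mm outside, rounded, hollow) goes inside the pan, the brim (12 mm above the origin) on its rim; flat top at 30 mm; black round knob 26 mm across from 30 to 54 mm. 280 g. At first at the bottom of the stack, on the hob.
- pan_s: The smallest of four open steel pans, empty, loose on the hob: straight sides, rim 92 mm inside and about 100 mm outside, 58 mm high; a long black handle along its -y, tip 133 mm from the axis. Origin: centre of its underside; z up. Seated, lid_s's origin is 46 mm above the pan's, on its axis, with 4 to 5 mm play all round.
- pan_m: The second smallest of four open steel pans, empty, loose on the hob: straight sides, rim 110 mm inside and about 118 mm outside, 66 mm high; a long black handle along its -y, tip 152 mm from the axis. Origin: centre of its underside; z up. Seated, lid_m's origin is 54 mm above the pan's, on its axis, with 4 to 5 mm play all round.
- pan_l: The second largest of four open steel pans, empty, loose on the hob: straight sides, rim 128 mm inside and about 136 mm outside, 74 mm high; two steel loop handles along its +y and -y, 90 mm from the axis. Origin: centre of its underside; z up. Seated, lid_l's origin is 62 mm above the pan's, on its axis, with 4 to 5 mm play all round.
- pan_xl: The largest of four open steel pans, empty, loose on the hob: straight sides, rim 146 mm inside and about 154 mm outside, 82 mm high; two steel loop handles along its +y and -y, 99 mm from the axis. Origin: centre of its underside; z up. Seated, lid_xl's origin is 70 mm above the pan's, on its axis, with 4 to 5 mm play all round.
- pepper_mill: Dark wooden pepper mill, 58 mm diameter, 180 mm tall, standing loose among the pans; to be left alone. Origin at the centre of its underside.

How it is judged (in metres and radians):
At the end, for the whole second after the job is handed in: Each of the four lids sits on the pan of its own size: centred within 9 mm of the pan's axis, at the seated height within 4 mm, level within 4 degrees, released and at rest; the pans stand upright on the hob; the pepper mill stands upright (horizontal distance between lid_s and pan_s below 0.009 m and z of lid_s in the frame of pan_s between 0.042 and 0.05 m and angle between each of lid_s, lid_m, lid_l, lid_xl's own z axis and vertical below 0.07 rad and angle between each of pan_s, pan_m, pan_l, pan_xl's own z axis and vertical below 0.05 rad and height (world z) of each of pan_s, pan_m, pan_l, pan_xl below 0.006 m and linear speed of each of lid_s, pan_s, lid_m, pan_m, lid_l, pan_l, lid_xl, pan_xl below 0.02 m/s and contact force between each of lid_s, lid_m, lid_l, lid_xl and the fingers below 0.1 N and horizontal distance between lid_m and pan_m below 0.009 m and z of lid_m in the frame of pan_m between 0.05 and 0.058 m and horizontal distance between lid_l and pan_l below 0.009 m and z of lid_l in the frame of pan_l between 0.058 and 0.066 m and horizontal distance between lid_xl and pan_xl below 0.009 m and z of lid_xl in the frame of pan_xl between 0.066 and 0.074 m and angle between pepper_mill's own z axis and vertical below 0.1 rad); the robot touches nothing.
It fails at once if a pan is shifted by more than 4 cm or tipped (distance of any of pan_s, pan_m, pan_l, pan_xl from where it was at the start of the episode above 0.04 m or angle between any of pan_s, pan_m, pan_l, pan_xl's own z axis and vertical above 0.35 rad).
It fails at once if the pepper mill is shifted by more than 4 cm or knocked over (distance of pepper_mill from where it was at the start of the episode above 0.04 m or angle between pepper_mill's own z axis and vertical above 0.35 rad).
It fails at once if a lid is dropped (it falls free of the fingers faster than 0.6 m/s, a fall of about 2 cm) ((linear speed of lid_s above 0.6 m/s and contact force between lid_s and the fingers below 0.05 N) or (linear speed of lid_m above 0.6 m/s and contact force between lid_m and the fingers below 0.05 N) or (linear speed of lid_l above 0.6 m/s and contact force between lid_l and the fingers below 0.05 N) or (linear speed of lid_xl above 0.6 m/s and contact force between lid_xl and the fingers below 0.05 N)).
It also fails if it takes over 99 s, if anything falls off the work surface, if the arm or the gripper's body presses on something with over 40 N, if the wrist force passes 120 N, or if a joint passes its speed limit or range.

## Working session

There is one attempt and no reset: what is moved stays moved. The work goes in short steps, Python scripts to look and compute and a tool call to move; the robot and the scene stay as the last step left them, time stands still between calls to the robot, and variables do not carry over. Pictures are saved under pics/ and viewed, at most 14 in all, crops included, and the job is handed in when it is done.

Besides the shell and the picture viewer there is one more tool, called after "Emit:" as a command line: name --pt "numbers of a row" for each row, then --argument value for the rest. step_arm: Moves the arm, as the interface text tells. Its arguments: {"type":"object","properties":{"plan":{"type":"array","items":{"type":"array","items":{"type":"number","minimum":-1,"maximum":1}}}},"required":["plan"]}

```bash
mkdir -p pics
python3 - <<'E'
from workcell import get_obs, vision, ctrl
import cv2, numpy as np
o=get_obs(); print(o['t'],o['ee_pos'],o['orientation'],o['width'],ctrl.grip_depth)
for n in("top","side"):
    i=vision.get_image(n); cv2.imwrite(f"pics/{n}0.png",i["pixels"][:,:,::-1]); np.savez(f"{n}0.npz",**i)
    print(n,i["fx"],i["fy"],i["cx"],i["cy"],np.round(i["T"],3).tolist())
E
```

```text
0.0 [187.93777457 595.44524022 184.43298102] [-4.78459059e-01 -3.10466690e+00  2.28232655e-03] 87.92176833405503 18.700000000000003
top 491.53265888554546 491.53265888554546 311.07294028206445 203.06616854761688 [[-0.001, -0.998, 0.064, 475.429], [-1.0, 0.001, 0.001, -12.557], [-0.001, -0.064, -0.998, 1259.097], [0.0, 0.0, 0.0, 1.0]]
side 377.3408640282298 377.3408640282298 323.9779266132569 198.06188617505833 [[0.999, -0.003, -0.037, 563.336], [0.031, -0.492, 0.87, -743.541], [-0.021, -0.871, -0.491, 511.785], [0.0, 0.0, 0.0, 1.0]]
```

View pics/top0.png

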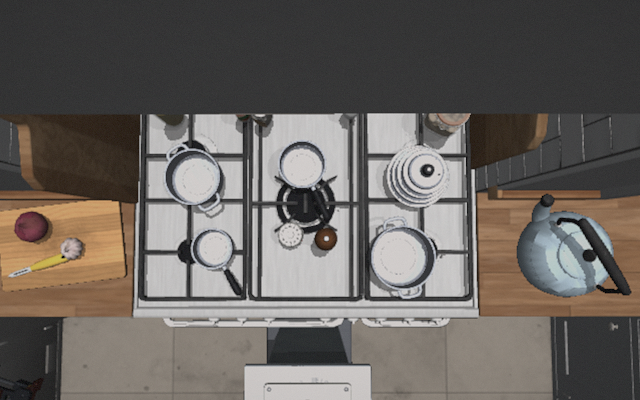

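View pics/side0.png

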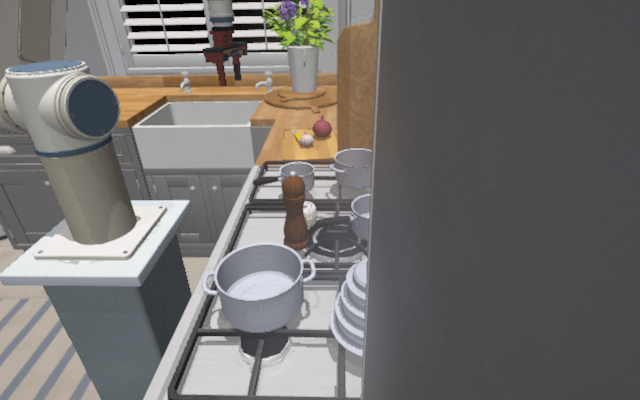

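Top view: pan_l near (194,178), pan_s (213,249), pan_m (302,164), pan_xl (402,256), pepper mill (325,239), lid stack with its knob at (427,170). There is a dark hood edge at row 113. The side view shows pan_xl, the mill, pan_s, pan_l and the left part of the stack; a dark panel hides everything to the right of column 370.

```bash
cat > h.py <<'E'
import numpy as np, cv2
from scipy.optimize import least_squares
def cloud(i):
    v,u=np.mgrid[0:400,0:640]; d=i["depth"].astype(float)
    p=np.stack([(u-i["cx"])/i["fx"]*d,(v-i["cy"])/i["fy"]*d,d,np.ones_like(d)],-1)@np.array(i["T"]).T
    p=p[...,:3]; p[d<=0]=np.nan; return p
def circ(p):
    f=lambda a:np.hypot(p[:,0]-a[0],p[:,1]-a[1])-a[2]
    r=least_squares(f,[*p[:,:2].mean(0),60],loss="soft_l1",f_scale=2); return r.x, np.std(f(r.x)),len(p)
def project(i,P):
    q=np.linalg.inv(i["T"])@np.array([*P,1]); return i["fx"]*q[0]/q[2]+i["cx"],i["fy"]*q[1]/q[2]+i["cy"]
E
python3 - <<'E'
from h import *
np.set_printoptions(suppress=True,precision=1)
T=dict(np.load("top0.npz")); S=dict(np.load("side0.npz")); p=cloud(T); q=cloud(S)
for n,c,r,h in(("s",(213,249),34,58),("m",(302,164),40,66),("l",(194,178),45,74),("xl",(402,256),50,82)):
    v,u=np.mgrid[0:400,0:640]; m=(np.hypot(u-c[0],v-c[1])<r)
    z=p[...,2][m]; k=p[m]; print(n,"z99,z97",np.nanpercentile(z,[99.5,97,90]))
    k=k[abs(k[:,2]-h)<5]; print("  top",*circ(k))
    c0=circ(k)[0]
    ks=q[(np.hypot(q[...,0]-c0[0],q[...,1]-c0[1])<r*2.2)]; 
    ks=ks[(ks[:,2]>h-20)&(ks[:,2]<h+20)]
    if len(ks)>20: print("  side maxz",np.percentile(ks[:,2],[90,97,99.5])); kk=ks[abs(ks[:,2]-h)<4]; print("  side",*circ(kk))
    # handle dir: points outside rim
    d=p.reshape(-1,3); rr=np.hypot(d[:,0]-c0[0],d[:,1]-c0[1]); 
    ss=(rr>h*0+c0[2]+12)&(rr<c0[2]+30)&(d[:,2]>35)&(d[:,2]<h+10); 
    a=np.degrees(np.arctan2(d[ss,1]-c0[1],d[ss,0]-c0[0])); print("  handle ang hist",np.histogram(a,bins=np.arange(-180,181,20))[0])
v,u=np.mgrid[0:400,0:640]
print("stack knob region"); k=p[(np.hypot(u-427,v-170)<9)]; k=k[k[:,2]>135]; print(np.nanpercentile(k[:,2],[50,95]),circ(k),k[:,:2].min(0),k[:,:2].max(0))
m=np.hypot(u-418,v-177)<40; k=p[m]
for z in (12,42,72,102,30,60,90,120): 
    kk=k[abs(k[:,2]-z)<4]; print(z,circ(kk) if len(kk)>10 else len(kk))
print(p[100:116:5,100:500:60,:].round().tolist())
print("hood pts side", [q[v_,u_].round().tolist() for v_,u_ in((100,450),(200,380),(200,450),(200,600),(350,450),(20,400),(300,366),(380,366))])
k=p[np.hypot(u-325,v-239)<16]; k=k[k[:,2]>120]; print("mill",k.mean(0),k.max(0),k.min(0))
k=p[np.hypot(u-290,v-235)<16]; k=k[k[:,2]>30]; print("salt",k.mean(0),k.max(0),k.min(0))
d=p[113:310,140:475].reshape(-1,3); print("max z",np.nanmax(d[:,2])); 
for z in(0,20,10): print(z,np.sum(abs(d[:,2]-z)<3))
E
```

```text
s z99,z97 [60.4 56.7 42.1]
  top [441.2 230.6  48.2] 6.606564710617448 222
  side maxz [55.1 56.  56.7]
  side [444.  232.   48.6] 1.9934830629590772 63
  handle ang hist [ 0 45  0  0  0  0  0  0  0  0  0  0  0  0  0  0  0  0]
m z99,z97 [67.5 63.8 30.4]
  top [648.2  10.4  57.2] 7.4019608979036216 255
  side maxz [62.6 63.7 64.8]
  side [652.   11.6  58.4] 1.3866524392232018 45
  handle ang hist [ 1 40  0  0  0  0  0  0  0  0  0  0  0  0  0  0  0  0]
l z99,z97 [75.3 71.6 55.2]
  top [615.8 277.7  66. ] 1.3509618386469144 286
  side maxz [70.1 71.3 72.2]
  side [617.8 278.6  66.6] 1.7869576986055313 52
  handle ang hist [16 40 29  0  0  0  0  0  0 15 40 29  0  0  0  0  0  0]
xl z99,z97 [83.  79.7 55.5]
  top [ 420.2 -232.2   75. ] 1.3302914873428842 352
  side maxz [79.1 79.9 80.6]
  side [ 422.9 -230.4   75.4] 1.387919173783799 374
  handle ang hist [42 26  0  0  0  0  0  0 13 43 27  0  0  0  0  0  0 18]
stack knob region
[141.2 144.6] (array([ 623.8, -280.9,    9.3]), np.float64(3.118234345169709), 107) [ 610.9 -293.3] [ 636.9 -268.7]
12 (array([ 624.8, -285.5,   75.7]), np.float64(
[... 660 characters left out ...]
[[587.0, 178.0, 823.0], [588.0, 124.0, 822.0], [588.0, 70.0, 821.0], [588.0, 16.0, 821.0], [588.0, -38.0, 822.0], [588.0, -93.0, 821.0], [587.0, -146.0, 822.0]], [[741.0, 457.0, 182.0], [752.0, 338.0, 135.0], [795.0, 233.0, -41.0], [796.0, 72.0, -42.0], [795.0, -89.0, -40.0], [796.0, -251.0, -47.0], [754.0, -359.0, 127.0]]]
hood pts side [[590.0, -654.0, 488.0], [589.0, -538.0, 394.0], [590.0, -666.0, 467.0], [nan, nan, nan], [590.0, -682.0, 436.0], [590.0, -567.0, 498.0], [589.0, -484.0, 257.0], [589.0, -518.0, 188.0]]
mill [466.3 -45.8 161.8] [490.2 -22.7 184. ] [442.9 -70.2 145.7]
salt [475.2  39.   45.5] [504.2  68.4  60.2] [444.6  10.8  30.5]
max z 813.465252910312
0 6034
20 367
10 3811
```

```bash
cat >> h.py <<'E'
def rim(p,c,R,h,dz=5):
    k=p.reshape(-1,3); r=np.hypot(k[:,0]-c[0],k[:,1]-c[1]); k=k[(abs(k[:,2]-h)<dz)&(abs(r-R)<7)]; return circ(k)
P={"s":(441,231,48,58),"m":(648,10,57,66),"l":(616,278,66,74),"xl":(420,-232,75,82)}
E
python3 - <<'E'
from h import *
np.set_printoptions(suppress=True,precision=1)
p=cloud(dict(np.load("top0.npz"))); q=cloud(dict(np.load("side0.npz")))
for n,(x,y,R,h) in P.items():
    for nm,c in(("top",p),("side",q)):
        a=rim(c,(x+1,y+1),R,h); print(n,nm,*a)
for z,R in((12,77),(42,68),(72,59),(102,50)):
    print(z,rim(p,(625,-284),R,z,4), rim(q,(626,-283),R,z,4))
k=p.reshape(-1,3)
# obstacles higher than 110 within workspace
m=(k[:,2]>100)&(k[:,2]<700)&(abs(k[:,1])<600)&(k[:,0]<800)
g={}
for a in k[m]: g.setdefault((round(a[0]/40)*40,round(a[1]/40)*40),[]).append(a[2])
print({c:round(max(v)) for c,v in sorted(g.items()) if len(v)>8})
E
```

```text
s top [441.5 230.8  48.1] 1.3922312554270466 212
s side [443.9 232.1  48.2] 1.96893918105673 84
m top [648.4  10.5  57.1] 1.320915357882962 245
m side [652.5  11.7  58.5] 1.4242603473180877 65
l top [615.8 277.7  66. ] 1.3509618386469144 286
l side [617.8 279.   66.2] 1.9595073044170237 80
xl top [ 420.2 -232.2   75. ] 1.3302914873428842 352
xl side [ 423.  -230.5   75.2] 1.49429571955658 475
12 (array([ 624.7, -285.1,   75.9]), np.float64(2.610255375238232), 368) (array([ 630.1, -280. ,   79.3]), np.float64(2.519369810815279), 320)
42 (array([ 625.3, -284.5,   66.7]), np.float64(2.7337790410557687), 380) (array([ 629.7, -280.2,   69.5]), np.float64(2.3225822746411486), 260)
72 (array([ 625.1, -283.3,   57.7]), np.float64(2.881828799925835), 365) (array([ 631.2, -279.3,   61.8]), np.float64(2.128900211252202), 199)
102 (array([ 624.4, -282.9,   47.9]), np.float64(2.787064080433806), 451) (array([ 632.1, -279.6,   53.7]), np.float64(2.216197769660494), 195)
{(160, 520): 347, (160, 560): 350, (200, 520): 349, (200, 560): 355, (440, -600): 107, (440, -80): 163, (440, -40): 171, (480, -6
[... 170 characters left out ...]
00, -560): 467, (600, -520): 526, (600, -480): 573, (600, -320): 123, (600, -280): 147, (600, -240): 127, (600, 440): 231, (600, 480): 460, (600, 520): 457, (600, 560): 380, (600, 600): 319, (640, -480): 573, (640, -440): 301, (640, -320): 123, (640, -280): 146, (640, -240): 124, (640, 440): 234, (640, 480): 461, (640, 520): 460, (680, -480): 512, (680, -440): 322, (680, -320): 107, (680, -280): 121, (680, -240): 107, (680, 440): 242, (680, 480): 482, (680, 520): 461, (720, -480): 351, (720, -440): 324, (720, -360): 128, (720, -320): 126, (720, 440): 242, (720, 480): 348, (760, -440): 191, (760, -360): 134, (760, -320): 132, (760, 120): 112, (760, 320): 135, (760, 360): 135, (760, 440): 183}
```

Emit:
step_arm --pt "1 0 0 -0.6 0 0 0" --pt "1 0 0 -0.6 0 0 0" --pt "1 0 0 -0.6 0 0 0"

```text
t: 0.48
ee_pos: [188.0, 595.6, 275.6]
orientation: [-0.478, -3.105, 0.002]
ft_force: [0.5, -0.3, 0.4]
width: 87.8
grasp_force: 0.0
```

Emit:
step_arm --pt "0 0 0 0 0 0 -0.85" --pt "0 0 0 0 0 0 -0.85" --pt "0 0 0 0 0 0 -0.84" --pt "0 -0.47 -0.65 0 0 0 0" --pt "0 -0.47 -0.65 0 0 0 0" --pt "0 -0.47 -0.65 0 0 0 0" --pt "0 -0.47 -0.65 0 0 0 0" --pt "0 -0.47 -0.65 0 0 0 0" --pt "0 -0.47 -0.65 0 0 0 0" --pt "0 -0.47 -0.65 0 0 0 0" --pt "0 -0.47 -0.65 0 0 0 0" --pt "0 -0.47 -0.65 0 0 0 0"

```text
t: 1.98
ee_pos: [399.8, 302.0, 274.9]
orientation: [-0.001, -3.141, 0.0]
ft_force: [-0.1, -0.3, 0.1]
width: 43.6
grasp_force: 0.0
```

Emit:
step_arm --pt "0.2 0 -0.8 0 0 0 0" --pt "0.2 0 -0.8 0 0 0 0" --pt "0.2 0 -0.8 0 0 0 0" --pt "0.2 0 -0.8 0 0 0 0" --pt "0.2 0 -0.8 0 0 0 0" --pt "0.2 0 -0.8 0 0 0 0" --pt "0.2 0 -0.8 0 0 0 0" --pt "0.2 0 -0.8 0 0 0 0" --pt "0.2 0 -0.8 0 0 0 0" --pt "0.2 0 -0.8 0 0 0 0" --pt "0.2 -0.75 -0.6 0 0 0 0" --pt "0.2 -0.75 -0.6 0 0 0 0" --pt "0.2 -0.75 -0.6 0 0 0 0" --pt "0.2 -0.75 -0.6 0 0 0 0" --pt "0.2 -0.75 -0.6 0 0 0 0" --pt "0.2 -0.75 -0.6 0 0 0 0" --pt "0.2 0 0 0 0 0 0"

```text
t: 4.1
ee_pos: [625.0, -278.5, 273.4]
orientation: [-0.003, -3.14, -0.001]
ft_force: [-0.2, 0.2, 0.2]
width: 52.6
grasp_force: 0.0
```

Run:
```python
from h import *
from workcell import get_obs, vision
i=vision.get_image("side"); j=vision.get_image("top")
a=i["pixels"][:,:,::-1]; b=j["pixels"][:,:,::-1]
print(get_obs()["ee_pos"],get_obs()["qpos"])
cv2.imwrite("pics/a1.png",np.hstack([cv2.resize(b[110:320,330:490],(400,525)),cv2.resize(a[100:400,180:400],(385,525))]))
```

```text
[ 622.99224398 -276.58243272  274.07543369] [-4.35343184e-01  4.30716474e-01  1.40744280e+00  1.34256141e-04
  1.30568102e+00 -2.00486620e+00]
```

View pics/a1.png

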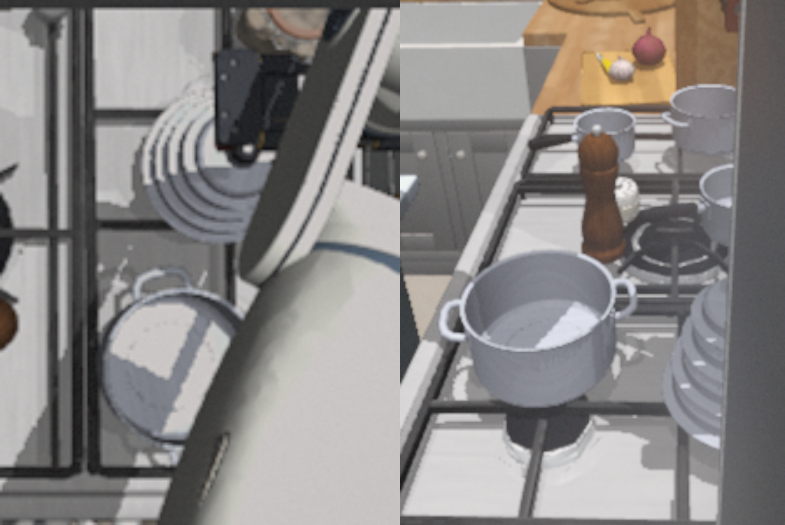

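Picture: the gripper stands over the stack and the knob just shows at crop (243,148), nearly under the fingers. I go down straddling it.

Emit:
step_arm --pt "0.2 0 -0.08 0.6 0 0 0" --pt "0.2 0 0 0.6 0 0 0" --pt "0.2 0 0 0.6 0 0 0" --pt "0.2 0 0 0.6 0 0 0" --pt "0.2 0 0 0.4 0 0 0" --pt "0.2 0 0 0.2 0 0 0" --pt "0.2 0 0 0 0 0 0" --pt "0.2 0 0 0 0 0 0"

```text
t: 5.2
ee_pos: [624.5, -281.2, 126.4]
orientation: [0.002, 3.14, -0.001]
ft_force: [0.5, -0.4, 0.4]
width: 52.9
grasp_force: 0.0
```

Emit:
step_arm --pt "0.2 0 0 0.04 0 0 0" --pt "-1 0 0 0 0 0 0" --pt "-1 0 0 0 0 0 0" --pt "-1 0 0 0 0 0 0" --pt "-1 0 0 0 0 0 0" --pt "-1 0 0 0 0 0 0" --pt "-1 0 0 0 0 0 0"

```text
t: 6.08
ee_pos: [623.7, -280.9, 123.2]
orientation: [-0.002, -3.142, -0.0]
ft_force: [-1.1, 1.2, 0.4]
width: 0.7
grasp_force: 0.0
```

Run:
```python
from h import *
from workcell import get_obs, vision
i=vision.get_image("side"); j=vision.get_image("top")
a=i["pixels"][:,:,::-1]; b=j["pixels"][:,:,::-1]
np.savez("top1.npz",**j)
print(get_obs()["ee_pos"],[project(j,(625,-282,z)) for z in (123,144)])
cv2.imwrite("pics/a2.png",np.hstack([cv2.resize(b[110:240,370:490],(554,600)),cv2.resize(a[200:400,320:400],(240,600))]))
```

```text
[ 623.75193222 -280.94218839  123.16784683] [(np.float64(427.2874870184439), np.float64(170.0141691823536)), (np.float64(429.4503778587649), np.float64(168.80923670130363))]
```

View pics/a2.png

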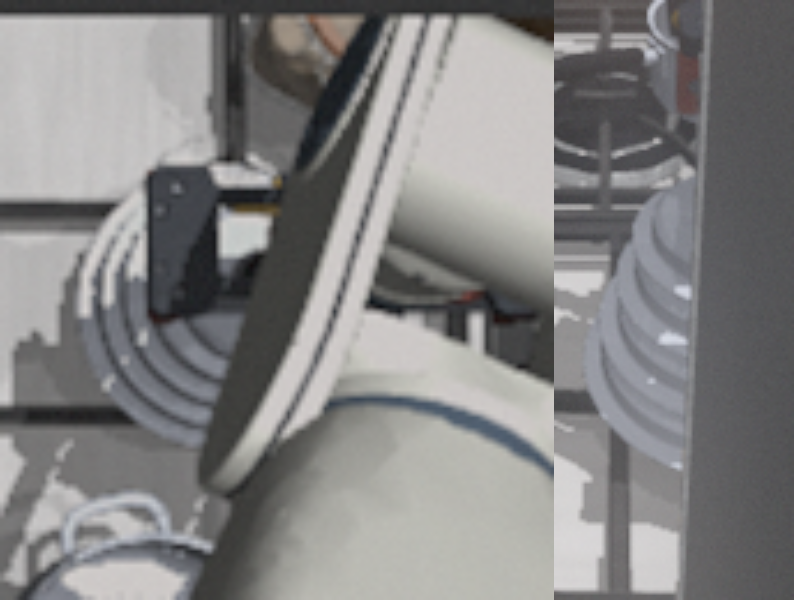

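Run:
```python
from h import *
np.set_printoptions(suppress=True,precision=1,linewidth=150)
j=dict(np.load("top1.npz")); p=cloud(j); p0=cloud(dict(np.load("top0.npz")))
for z,R in((12,77),(42,68),(72,59),(102,50)): print(z,rim(p,(625,-284),R,z,4))
print(p[140:182:3,400:432:3,2].round())
print("body pts",p[146:178,403:415].reshape(-1,3).min(0),p[146:178,403:415].reshape(-1,3).max(0), np.median(p[146:178,403:415].reshape(-1,3),0))
for z in(123,200,230,260): print(z,project(j,(624,-281,z)),project(j,(624,-281+89,z)))
```

```text
12 (array([ 624.7, -285.3,   76. ]), np.float64(2.7555642209453604), 234)
42 (array([ 624.8, -284.9,   67.2]), np.float64(2.926940970511791), 223)
72 (array([ 625.9, -282.2,   57.5]), np.float64(3.0953583915739857), 183)
102 (array([ 626.4, -283.7,   49.6]), np.float64(3.1915435902258595), 78)
[[-41. -42. -40. -40. -40. -36. -35.  -3. -47. -38. -39.]
 [-41. -34. -39. -42. -40. -36. -39.  -4. -38. -42. -36.]
 [-41. -41. 286. 282. 285.  12.  14.  15. -16. -41. -38.]
 [-39. 283. 278. 282. 284. 284.  73.  73.  75.  72. 258.]
 [ 11. 282. 285. 281. 283. 285. 285. 280. 283. 286. 285.]
 [ 43. 284. 279. 283. 285. 285. 107. 272. 273. 270. 276.]
 [ 44. 283. 284. 282. 285. 280. 122. 118. 118. 120. 454.]
 [ 71. 284. 283. 283. 282. 281. 117. 118. 120. 119. 468.]
 [ nan 281. 281. 284. 287. 281. 116. 120. 117. 117. 480.]
 [ 73. 284. 284. 286. 282. 283. 119. 117. 137. 464. 492.]
 [ 73. 284. 284. 282. 285. 285. 283. 283. 282. 479. 504.]
 [ 73. 284. 281. 281. 285. 281. 284. 283. 286. 490. 517.]
 [ 74. 283. 285. 285. 283. 283. 258. 258. 476. 503. 528.]
 [ 73. 265. 268. 103. 114. 114.  nan 116. 486. 515. 538.]]
body pts [ 589.4 -257.1  -41. ] [ 711.2 -195.   287.8] [ 621.2 -207.   283.1]
123 (np.float64(426.8641617572481), np.float64(170.4417740251069)) (np.float64(388.5882253460112), np.float64(170.4698838481574))
200 (np.float64(435.18040252853626), np.float64(165.82267129583138)) (np.float64(394.1455485213794), np.float64(165.8531042336491))
230 (np.float64(438.75436557626205), np.float64(163.83757936281825)) (np.float64(396.53383252176775), np.float64(163.86902295230124))
260 (np.float64(442.54097999661434), np.float64(161.73437414247996)) (np.float64(399.06421010958377), np.float64(161.76689656954613))
```

Run:
```python
from h import *
np.set_printoptions(suppress=True,precision=1,linewidth=200)
a=np.load("top0.npz"); b=np.load("top1.npz"); p0=cloud(dict(a)); p=cloud(dict(b))
print(p0[150:196:2,396:444:2,2].round()); print(p[150:196:2,396:444:2,2].round())
```

```text
[[-41. -38. -39.  16.  14.   8.  44.  42.  41.  72.  74.  77.  71. 107. 101. 103.  73.  70.  46. -41. -44. -39. -39. -44.]
 [-42. -34.  11.  13.  39.  43.  48.  74.  71.  79. 100. 104. 102.  99. 106.  99. 100. 104. 103. 102.  15. -42. -40. -43.]
 [  0.  13.  11.  46.  43.  72.  71.  73. 102. 104. 106. 106.  99. 104. 112. 118. 119. 100. 108. 107. 104.  72.  -1.  -2.]
 [ 10.  17.  44.  42.  76.  71.  72. 101. 107. 102. 103. 115. 115. 120. 119. 119. 117. 118. 121. 119. 101. 102. 102.   6.]
 [ 16.  41.  45.  75.  72.  75. 100. 105. 104. 104. 115. 117. 118. 118. 119. 118. 117. 119. 118. 118. 120.  98. 106. 103.]
 [ 45.  42.  44.  72.  71.  73. 101. 104. 102. 118. 122. 116. 117. 113. 116. 120. 122. 117. 115. 116. 120. 119. 101. 104.]
 [ 38.  45.  71.  74.  75. 102. 105. 104. 118. 117. 120. 119. 113. 115. 122. 119. 118. 119. 118. 118. 121. 123. 119. 105.]
 [ 42.  44.  75.  74.  83.  99. 104. 113. 118. 117. 119. 117. 117. 117. 118. 116. 139. 121. 116. 122. 115. 118. 118. 110.]
 [ 48.  74.  71.  71. 103.  99. 100. 112. 115. 117. 118. 124. 119. 120. 138. 138. 139. 140. 141. 116. 120. 120. 118.
[... 3859 characters left out ...]
01. 105. 107. 116. 117. 121. 489. 509. 524. 542. 555. 573. 580. 580. 581. 581. 580.]
 [ 41.  40.  48.  74.  74.  75.  82.  99. 104.  99. 107. 115. 114. 499. 515. 534. 548. 563. 578. 580. 581. 581. 581. 580.]
 [ 42.  43.  43.  53.  72.  72.  74.  84. 101. 103. 102. 104. 490. 506. 524. 540. 556. 569. 581. 580. 580. 581. 581. 580.]
 [ 22.  44.  44.  46.  75.  71.  76.  73.  79. 106. 102. 102. 495. 515. 531. 547. 562. 576. 582. 581. 580. 582. 581. 580.]
 [ 17.  45.  39.  42.  46.  70.  73.  68.  66.  75.  81. 102. 504. 523. 542. 555. 567. 580. 581. 580. 581. 580. 580. 580.]
 [ 13.  16.  46.  44.  46.  47.  54.  75.  73.  73.  73. 495. 514. 530. 546. 562. 574. 582. 581. 581. 580. 579. 581. 578.]]
```

The picture shows the knob at its old place, about crop (255,270), and the lids unmoved. The side view shows the gripper's end near px (363,222). I raise the gripper clear so the side camera can show the fingers.

Emit:
step_arm --pt "-1 0 0 -0.6 0 0 0" --pt "-1 0 0 -0.6 0 0 0" --pt "-1 0.8 0.4 -0.2 0 0 0" --pt "-1 0.8 0.4 0 0 0 0" --pt "-1 0.8 0.4 0 0 0 0" --pt "-1 0.4 0.4 0 0 0 0" --pt "-1 0 0 0 0 0 0" --pt "-1 0 0 0 0 0 0"

```text
t: 7.18
ee_pos: [485.0, -201.4, 193.6]
orientation: [0.001, 3.14, -0.001]
ft_force: [0.0, -0.8, -0.6]
width: 0.8
grasp_force: 0.0
```

Run:
```python
from h import *
from workcell import get_obs, vision
i=vision.get_image("side"); a=i["pixels"][:,:,::-1].copy(); np.savez("side2.npz",**i)
o=get_obs();e=o["ee_pos"]; print(e,o["width"])
for dz in(0,19,80):
    u,v=project(i,(e[0],e[1],e[2]+dz)); print(u,v); cv2.circle(a,(int(round(u)),int(round(v))),1,(0,255,0),-1)
u,v=map(int,project(i,(e[0],e[1],e[2]+60)))
cv2.imwrite("pics/a3.png",cv2.resize(a[max(0,v-100):v+100,max(u-130,0):u+130],(780,600)))
```

```text
[ 485.03369682 -201.52146606  193.48226827] 0.3445105049436192
291.21861913882026 204.4712698941179
290.4888148071658 194.52600099623746
287.9900523486958 160.47459367576545
```

View pics/a3.png

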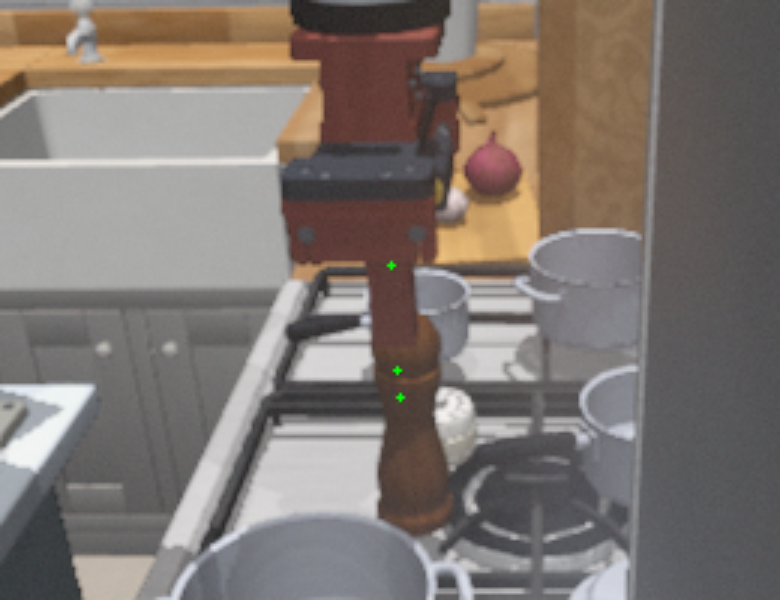

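The picture shows the closed finger seeming to end at crop (397,345). The stated TCP projects to (400,397), well below it. I check this with depth.

Run:
```python
from h import *
np.set_printoptions(suppress=True,precision=0,linewidth=200)
i=dict(np.load("side2.npz")); q=cloud(i)
u0=287.99-130;v0=project(i,(485,-201.5,253.5))[1]-100
print(int(v0))
for v in range(158,216,3): print(v, [tuple(int(t) if t==t else -1 for t in q[v,u]) for u in(278,283,287,291,295,299)])
```

```text
71
158 [(483, -280, 311), (490, -282, 312), (495, -282, 312), (500, -282, 312), (506, -282, 312), (511, -281, 312)]
161 [(360, 422, -2), (479, -214, 278), (485, -214, 278), (491, -214, 278), (495, -196, 270), (431, 426, -4)]
164 [(360, 419, -12), (478, -212, 272), (484, -213, 272), (490, -213, 272), (495, -197, 265), (447, 278, 50)]
167 [(355, 441, -33), (477, -211, 266), (484, -211, 266), (490, -213, 267), (495, -200, 261), (447, 279, 40)]
170 [(357, 427, -38), (477, -211, 261), (483, -212, 261), (490, -211, 261), (494, -199, 255), (446, 278, 31)]
173 [(360, 406, -39), (476, -210, 256), (483, -209, 255), (489, -210, 255), (495, -204, 253), (446, 279, 20)]
176 [(376, 309, -3), (476, -211, 251), (482, -209, 250), (488, -208, 249), (495, -207, 249), (445, 279, 10)]
179 [(395, 198, 41), (476, -210, 245), (482, -209, 245), (488, -209, 245), (495, -209, 245), (482, -44, 162)]
182 [(369, 338, -39), (475, -209, 239), (482, -211, 240), (488, -209, 239), (494, -209, 239), (482, -51, 159)]
185 [(372, 317, -39), (475, -210, 234), (481, -209, 234), (488, -211, 235), (494, -209, 234), (483, -57, 
[... 358 characters left out ...]
, 126), (457, -64, 130), (466, -66, 132), (474, -66, 132), (481, -55, 125)]
200 [(396, 159, -4), (447, -58, 120), (457, -65, 124), (465, -67, 125), (474, -67, 125), (481, -62, 122)]
203 [(398, 147, -6), (413, 139, -1), (456, -64, 116), (465, -68, 118), (473, -67, 118), (481, -61, 115)]
206 [(401, 129, -5), (414, 130, -6), (455, -62, 108), (464, -65, 109), (473, -65, 109), (480, -60, 107)]
209 [(402, 117, -8), (415, 117, -7), (454, -60, 99), (464, -64, 102), (472, -62, 100), (480, -58, 98)]
212 [(395, 150, -37), (409, 152, -38), (453, -57, 90), (463, -64, 94), (471, -61, 92), (479, -57, 90)]
215 [(397, 137, -39), (411, 135, -38), (453, -59, 83), (462, -62, 85), (471, -63, 86), (479, -59, 83)]
```

Depth shows that the fingertips end at z≈231 while the reported TCP is 193.5, so the true tips stand about 38 mm above the reported value (x and y agree). The first close therefore happened above the knob. I go back and grasp at a reported z of about 87.

Emit:
step_arm --pt "0.2 -0.4 -0.4 0 0 0 0" --pt "0.2 -0.8 -0.4 0 0 0 0" --pt "0.2 -0.8 -0.4 0 0 0 0" --pt "0.2 -0.8 -0.42 0 0 0 0" --pt "0.2 0 0 0.6 0 0 0" --pt "0.2 0 0 0.6 0 0 0" --pt "0.2 0 0 0.5 0 0 0" --pt "0.2 0 0 0.3 0 0 0" --pt "0.2 0 0 0.1 0 0 0" --pt "0.2 0 0 0 0 0 0"

```text
t: 8.48
ee_pos: [624.2, -282.2, 88.4]
orientation: [0.002, 3.141, -0.0]
ft_force: [-0.0, 0.3, 0.3]
width: 52.8
grasp_force: 0.0
```

Emit:
step_arm --pt "0.2 0 0 0.03 0 0 0" --pt "-1 0 0 0 0 0 0" --pt "-1 0 0 0 0 0 0" --pt "-1 0 0 0 0 0 0" --pt "-1 0 0 0 0 0 0" --pt "-1 0 0 0 0 0 0"

```text
t: 9.22
ee_pos: [624.0, -282.1, 86.9]
orientation: [0.001, 3.141, -0.001]
ft_force: [0.7, -0.6, 1.9]
width: 25.4
grasp_force: 29.9
```

Emit:
step_arm --pt "-1 0 0 -0.1 0 0 0" --pt "-1 0 0 -0.3 0 0 0" --pt "-1 0 0 -0.5 0 0 0" --pt "-1 0 0 -0.6 0 0 0" --pt "-1 0 0 -0.6 0 0 0" --pt "-1 0 0 -0.5 0 0 0" --pt "-1 0 0 0 0 0 0"

```text
t: 10.1
ee_pos: [625.2, -282.6, 219.9]
orientation: [0.002, 3.137, -0.004]
ft_force: [0.5, -0.2, -1.7]
width: 25.3
grasp_force: 29.9
```

Run:
```python
from h import *
from workcell import get_obs, vision
j=vision.get_image("top"); np.savez("top3.npz",**j); p=cloud(j); o=get_obs(); print(o["ee_pos"],o["width"],o["ft_force"])
for z,R in((12,77),(42,68),(72,59),(232,50)): print(z,rim(p,(625,-284),R,z,5))
```

```text
[ 624.13633561 -282.1142828   217.85851813] 25.626206061249626 [-0.64918672  0.6537255  -1.49392503]
12 (array([ 624.2554153 , -283.5998505 ,   74.70862357]), np.float64(2.849345152426802), 313)
42 (array([ 624.69607475, -283.3284037 ,   65.99763291]), np.float64(2.9511775988935898), 294)
72 (array([ 624.92827156, -282.98053823,   57.07992549]), np.float64(3.222791176897229), 288)
232 (array([ 626.90883742, -283.7571729 ,   48.93036782]), np.float64(2.5841590521058158), 55)
```

Emit:
step_arm --pt "-1 0.12 0.32 0 0 0 0" --pt "-1 0.228 0.64 0 0 0 0" --pt "-1 0.228 0.64 0 0 0 0" --pt "-1 0.228 0.64 0 0 0 0" --pt "-1 0.228 0.64 0 0 0 0" --pt "-1 0.228 0.64 0 0 0 0" --pt "-1 0.228 0.64 0 0 0 0" --pt "-1 0.228 0.64 0 0 0 0" --pt "-1 0.228 0.64 0 0 0 0" --pt "-1 0.228 0.64 0 0 0 0" --pt "-1 0.228 0.64 0 0 0 0" --pt "-1 0.228 0.64 0 0 0 0" --pt "-1 0.228 0.64 0 0 0 0" --pt "-1 0.228 0.64 0 0 0 0" --pt "-1 0.228 0.64 0 0 0 0" --pt "-1 0.228 0.64 0 0 0 0" --pt "-1 0.11 0.34 0 0 0 0" --pt "-1 0 0 0 0 0 0" --pt "-1 0 0 0 0 0 0"

```text
t: 12.52
ee_pos: [441.7, 230.5, 216.4]
orientation: [-0.002, -3.141, 0.001]
ft_force: [-0.4, 0.0, -1.0]
width: 25.6
grasp_force: 29.9
```

```bash
cat >> h.py <<'E'
def look(n,R,z,c):
    # held lid: brim circle near c at height z; and pan rim, both views
    from workcell import get_obs, vision
    for v in("top","side"):
        j=vision.get_image(v); p=cloud(j)
        try: a=rim(p,c,R,z,4); print(v,"lid",a[0].round(1),round(a[1],1),a[2])
        except Exception as e: print(v,"lid none")
        x,y,Rp,h=P[n]
        try: a=rim(p,(x+1,y+1),Rp,h,4); print(v,"pan",a[0].round(1),round(a[1],1),a[2])
        except Exception as e: print(v,"pan none")
        cv2.imwrite(f"pics/{n}_{v}.png",j["pixels"][:,:,::-1])
    o=get_obs(); print(o["ee_pos"].round(1),o["qpos"][0],o["width"],o["ft_force"])
E
python3 - <<'E'
from h import *
look("s",51,232,(442,231))
E
```

```text
top lid [440.9 229.6  49.3] 2.4 177
top pan [441.6 230.6  48. ] 1.3 66
side lid [443.7 230.5  49. ] 3.0 113
side pan [444.3 232.8  48.7] 1.8 57
[442.  230.4 216.5] 0.4567610734296861 25.157074087210102 [-0.17461888 -0.27823731 -1.80891922]
```

Emit:
step_arm --pt "-1 -0.015 0.025 0.3 0 0 0" --pt "-1 0 0 0.6 0 0 0" --pt "-1 0 0 0.6 0 0 0" --pt "-1 0 0 0.6 0 0 0" --pt "-1 0 0 0.5 0 0 0" --pt "-1 0 0 0.3 0 0 0" --pt "-1 0 0 0.2 0 0 0" --pt "-1 0 0 0.1 0 0 0" --pt "-1 0 0 0.1 0 0 0" --pt "-1 0 0 0.1 0 0 0" --pt "-1 0 0 0 0 0 0"

```text
t: 14.0
ee_pos: [442.4, 232.5, 46.6]
orientation: [-0.001, -3.142, 0.0]
ft_force: [0.3, 0.2, -1.1]
width: 25.3
grasp_force: 29.9
```

Emit:
step_arm --pt "-1 0 0 0.04 0 0 0" --pt "-1 0 0 0.02 0 0 0" --pt "-1 0 0 0 0 0 0"

```text
t: 14.38
ee_pos: [442.8, 232.6, 44.0]
orientation: [0.001, 3.141, 0.0]
ft_force: [0.4, -0.5, 3.0]
width: 25.3
grasp_force: 29.9
```

Emit:
step_arm --pt "-0.2 0 0 0 0 0 0" --pt "0.2 0 0 0 0 0 0" --pt "0.2 0 0 0 0 0 0" --pt "0.2 0 0 -0.3 0 0 0" --pt "0.2 0 0 -0.6 0 0 0" --pt "0.2 0 0 -0.6 0 0 0" --pt "0.2 0 0 -0.6 0 0 0" --pt "0.2 0 0 -0.6 0 0 0" --pt "0.2 0 0 -0.6 0 0 0"

```text
t: 15.5
ee_pos: [442.4, 232.4, 210.8]
orientation: [0.002, 3.141, 0.001]
ft_force: [-0.1, -0.5, -1.6]
width: 52.8
grasp_force: 0.0
```

Run:
```python
from h import *
look("s",51,58,(442,231))
from workcell import vision
for v in("top","side"):
    j=vision.get_image(v);k=cloud(j).reshape(-1,3); k=k[(np.hypot(k[:,0]-443,k[:,1]-231)<38)&(abs(k[:,2]-76)<7)]
    A=np.c_[k[:,:2]-[443,231],np.ones(len(k))]; s=np.linalg.lstsq(A,k[:,2],rcond=None)[0]; print(v,"top plane slope,z",s,len(k))
a=cv2.imread("pics/s_top.png")[200:300,160:270];b=cv2.imread("pics/s_side.png")[120:220,240:350]
cv2.imwrite("pics/s.png",cv2.resize(np.hstack([a,b]),(800,364)))
```

```text
top lid [441.7 231.2  49. ] 2.5 193
top pan [441.6 231.4  48.3] 3.1 226
side lid [444.  231.1  48.6] 2.7 89
side pan [444.1 233.1  47.7] 3.4 122
[444.5 233.5 212.7] 0.45998738666905076 52.6323553774898 [ 1.43616777  0.34605314 -0.05111052]
top top plane slope,z [-1.05950856e-01  3.89869020e-02  7.87565914e+01] 47
side top plane slope,z [8.29483167e-03 2.27375669e-02 7.40317136e+01] 213
```

View pics/s.png

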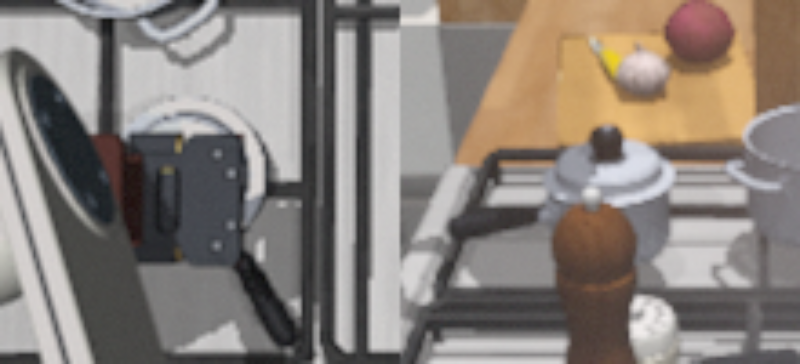

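The pictures show lid_s seated level on pan_s, its knob at side crop (607,143) and its brim even all round. Now I measure the next knob while the arm is clear.

```bash
cat >> h.py <<'E'
def stack(zk,zb,R,c=(625,-283)):
    from workcell import get_obs, vision
    j=vision.get_image("top"); p=cloud(j); k=p.reshape(-1,3)
    k=k[(k[:,2]>zk-8)&(k[:,2]<zk+10)&(np.hypot(k[:,0]-c[0],k[:,1]-c[1])<30)]
    print("knob",np.median(k,0).round(1),((k.min(0)+k.max(0))/2).round(1),len(k),"top z",np.percentile(k[:,2],90))
    print("brim",rim(p,c,R,zb,4)); print(get_obs()["ee_pos"].round(1))
E
python3 -c "
from h import *
stack(114,72,59)"
```

```text
knob [ 623.9 -280.2  111.7] [ 624.1 -281.2  111.9] 102 top z 115.06705212070055
brim (array([ 624.57201638, -282.22280205,   56.78695983]), np.float64(2.661771163519662), 468)
[442.1 232.3 208.5]
```

Emit:
step_arm --pt "0.2 -0.24 -0.67 0 0 0 0" --pt "0.2 -0.24 -0.67 0 0 0 0" --pt "0.2 -0.24 -0.67 0 0 0 0" --pt "0.2 -0.24 -0.67 0 0 0 0" --pt "0.2 -0.24 -0.67 0 0 0 0" --pt "0.2 -0.24 -0.67 0 0 0 0" --pt "0.2 -0.24 -0.67 0 0 0 0" --pt "0.2 -0.24 -0.67 0 0 0 0" --pt "0.2 -0.24 -0.67 0 0 0 0" --pt "0.2 -0.24 -0.67 0 0 0 0" --pt "0.2 -0.24 -0.67 0 0 0 0" --pt "0.2 -0.24 -0.67 0 0 0 0" --pt "0.2 -0.24 -0.67 0 0 0 0" --pt "0.2 -0.24 -0.67 0 0 0 0" --pt "0.2 -0.24 -0.67 0 0 0 0" --pt "0.2 -0.04 -0.23 0.2 0 0 0" --pt "0.2 0 0 0.6 0 0 0" --pt "0.2 0 0 0.6 0 0 0" --pt "0.2 0 0 0.4 0 0 0" --pt "0.2 0 0 0 0 0 0"

```text
t: 18.25
ee_pos: [622.4, -280.4, 116.2]
orientation: [-0.001, -3.137, -0.003]
ft_force: [0.3, -0.0, 0.8]
width: 52.4
grasp_force: 0.0
```

Emit:
step_arm --pt "0.2 0 0 0.5 0 0 0" --pt "0.2 0 0 0.4 0 0 0" --pt "0.2 0 0 0.1 0 0 0" --pt "0.2 0 0 0 0 0 0" --pt "0.2 0 0 0 0 0 0"

```text
t: 18.88
ee_pos: [624.6, -281.9, 69.6]
orientation: [0.002, 3.14, -0.001]
ft_force: [0.3, -0.0, -0.4]
width: 52.2
grasp_force: 0.0
```

Run:
```python
from h import *
from workcell import get_obs,vision
for _ in range(4): vision.get_image("top"); print(get_obs()["ee_pos"].round(1))
```

```text
[ 624.6 -282.    69.7]
[ 624.5 -281.9   69.6]
[ 624.4 -281.9   69.4]
[ 624.3 -281.8   69.3]
```

Emit:
step_arm --pt "0.2 0 0 0.16 0 0 0" --pt "0.2 0 0 0.08 0 0 0" --pt "0.2 0 0 0 0 0 0" --pt "-1 0 0 0 0 0 0" --pt "-1 0 0 0 0 0 0" --pt "-1 0 0 0 0 0 0" --pt "-1 0 0 0 0 0 0" --pt "-1 0 0 0 0 0 0"

```text
t: 20.08
ee_pos: [624.2, -281.9, 56.9]
orientation: [0.001, 3.141, -0.001]
ft_force: [0.5, 0.1, 0.7]
width: 25.6
grasp_force: 30.0
```

Emit:
step_arm --pt "-1 0 0 -0.1 0 0 0" --pt "-1 0 0 -0.3 0 0 0" --pt "-1 0 0 -0.5 0 0 0" --pt "-1 0 0 -0.6 0 0 0" --pt "-1 0 0 -0.5 0 0 0" --pt "-1 -0.05 0.3 0 0 0 0" --pt "-1 -0.05 0.6 0 0 0 0" --pt "-1 -0.05 0.6 0 0 0 0" --pt "-1 -0.05 0.6 0 0 0 0" --pt "-1 -0.05 0.6 0 0 0 0" --pt "-1 -0.05 0.6 0 0 0 0" --pt "-1 -0.05 0.6 0 0 0 0" --pt "-1 -0.05 0.6 0 0 0 0" --pt "-1 -0.05 0.6 0 0 0 0" --pt "-1 -0.05 0.6 0 0 0 0" --pt "-1 -0.01 0.17 0 0 0 0" --pt "-1 0 0 0 0 0 0" --pt "-1 0 0 0 0 0 0"

```text
t: 22.32
ee_pos: [649.5, 11.0, 156.4]
orientation: [-0.002, -3.141, 0.0]
ft_force: [0.1, 0.9, -0.6]
width: 25.6
grasp_force: 30.0
```

Run:
```python
from h import *
look("m",59.5,172,(650,11))
```

```text
top lid [649.6  10.4  56.1] 2.4 94
top pan [677.7  10.4  75. ] 0.1 5
side lid [653.8  10.   59.4] 2.1 76
side pan [652.1  11.1  58.5] 1.4 55
[649.7  10.8 156.6] -0.0015861241045427323 25.281415961077098 [ 0.28021653 -0.27308904 -2.63555481]
```

Emit:
step_arm --pt "-1 0.026 0.012 0.3 0 0 0" --pt "-1 0 0 0.6 0 0 0" --pt "-1 0 0 0.5 0 0 0" --pt "-1 0 0 0.3 0 0 0" --pt "-1 0 0 0.14 0 0 0" --pt "-1 0 0 0.1 0 0 0" --pt "-1 0 0 0.08 0 0 0" --pt "-1 0 0 0 0 0 0"

```text
t: 23.42
ee_pos: [648.7, 12.4, 55.9]
orientation: [0.001, 3.141, -0.0]
ft_force: [0.1, -0.1, -1.5]
width: 25.2
grasp_force: 30.0
```

Emit:
step_arm --pt "-1 0 0 0.04 0 0 0" --pt "-1 0 0 0.02 0 0 0" --pt "-1 0 0 0.01 0 0 0" --pt "-1 0 0 0 0 0 0"

```text
t: 23.92
ee_pos: [648.5, 12.4, 52.2]
orientation: [-0.002, -3.142, -0.0]
ft_force: [-0.2, 0.4, -1.8]
width: 25.4
grasp_force: 30.0
```

Emit:
step_arm --pt "-1 0 0 0.02 0 0 0" --pt "-1 0 0 0 0 0 0"

```text
t: 24.18
ee_pos: [648.7, 12.3, 51.4]
orientation: [0.001, 3.141, -0.0]
ft_force: [-0.5, -0.5, 0.7]
width: 25.5
grasp_force: 30.0
```

Emit:
step_arm --pt "-0.2 0 0 0 0 0 0" --pt "0.2 0 0 0 0 0 0" --pt "0.2 0 0 0 0 0 0" --pt "0.2 0 0 -0.3 0 0 0" --pt "0.2 0 0 -0.6 0 0 0" --pt "0.2 0 0 -0.6 0 0 0" --pt "0.2 0 0 -0.6 0 0 0"

```text
t: 25.05
ee_pos: [648.7, 12.4, 158.3]
orientation: [0.002, 3.141, -0.0]
ft_force: [0.4, -0.4, 0.1]
width: 52.8
grasp_force: 0.0
```

Run:
```python
from h import *
look("m",59.5,66,(650,11)); stack(84,42,68)
from workcell import vision
i=vision.get_image("side"); k=cloud(i).reshape(-1,3); k=k[(np.hypot(k[:,0]-651,k[:,1]-11)<48)&(abs(k[:,2]-84)<7)]
A=np.c_[k[:,:2]-[651,11],np.ones(len(k))]; print("plane",np.linalg.lstsq(A,k[:,2],rcond=None)[0],len(k))
a=cv2.imread("pics/m_top.png")[120:220,240:350];b=cv2.imread("pics/m_side.png")[150:250,300:410]
cv2.imwrite("pics/m.png",cv2.resize(np.hstack([a,b]),(800,364)))
```

```text
top lid [647.5  11.3  55.2] 2.3 52
top pan [648.4  11.1  54.8] 2.7 62
side lid [653.7  12.6  60.3] 2.2 91
side pan [653.9  13.1  60. ] 2.7 104
[651.3  12.4 161. ] 0.0007719627110462575 52.754368893065646 [ 0.85318287 -0.8111023   0.28819083]
knob [ 623.  -281.    82.3] [ 623.6 -282.3   83.5] 90 top z 85.22293436614723
brim (array([ 624.4573904 , -283.01889002,   65.82850452]), np.float64(2.6247032752384856), 501)
[650.   12.4 158.8]
plane [2.35156137e-02 1.20631867e-02 8.17706364e+01] 201
```

View pics/m.png

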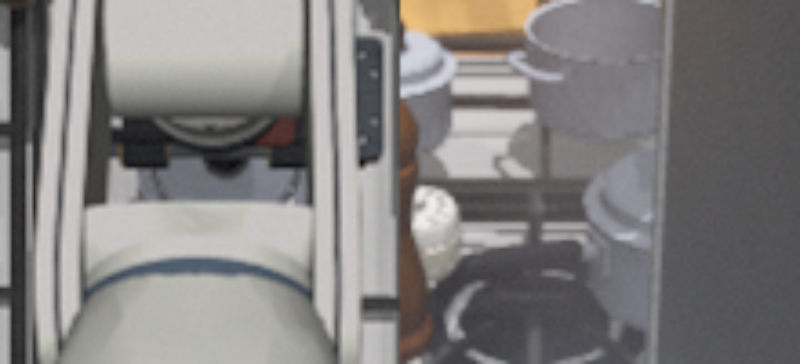

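Lid_m sits on pan_m with its brim evenly on the rim (side crop (630,195)), flat top at about 82 mm by depth and level. Next is lid_l.

Emit:
step_arm --pt "0.2 0.05 -0.5 0 0 0 0" --pt "0.2 0.05 -0.6 0 0 0 0" --pt "0.2 0.05 -0.6 0 0 0 0" --pt "0.2 0.05 -0.6 0 0 0 0" --pt "0.2 0.05 -0.6 0 0 0 0" --pt "0.2 0.05 -0.6 0 0 0 0" --pt "0.2 0.05 -0.6 0 0 0 0" --pt "0.2 0.05 -0.6 0 0 0 0" --pt "0.2 0.05 -0.6 0 0 0 0" --pt "0.2 0.04 -0.59 0 0 0 0" --pt "0.2 0 0 0.5 0 0 0" --pt "0.2 0 0 0.6 0 0 0" --pt "0.2 0 0 0.6 0 0 0" --pt "0.2 0 0 0.5 0 0 0" --pt "0.2 0 0 0.2 0 0 0" --pt "0.2 0 0 0 0 0 0" --pt "0.2 0 0 0 0 0 0"

```text
t: 27.38
ee_pos: [624.3, -282.4, 37.0]
orientation: [0.001, 3.14, -0.001]
ft_force: [-0.1, -0.4, -0.2]
width: 53.3
grasp_force: 0.0
```

Emit:
step_arm --pt "0.2 0 0 0.14 0 0 0" --pt "0.2 0 0 0.06 0 0 0" --pt "0.2 0 0 0 0 0 0" --pt "-1 0 0 0 0 0 0" --pt "-1 0 0 0 0 0 0" --pt "-1 0 0 0 0 0 0" --pt "-1 0 0 0 0 0 0" --pt "-1 0 0 0 0 0 0"

```text
t: 28.38
ee_pos: [623.8, -282.2, 26.3]
orientation: [0.001, 3.141, -0.0]
ft_force: [0.9, -0.7, 0.6]
width: 25.3
grasp_force: 30.0
```

Emit:
step_arm --pt "-1 0 0 -0.1 0 0 0" --pt "-1 0 0 -0.3 0 0 0" --pt "-1 0 0 -0.5 0 0 0" --pt "-1 0 0 -0.6 0 0 0" --pt "-1 0 0 -0.6 0 0 0" --pt "-1 0 0 -0.5 0 0 0" --pt "-1 0 0.3 0 0 0 0" --pt "-1 0 0.6 0 0 0 0" --pt "-1 0 0.6 0 0 0 0" --pt "-1 0 0.6 0 0 0 0" --pt "-1 0 0.6 0 0 0 0" --pt "-1 0 0.6 0 0 0 0"

```text
t: 29.88
ee_pos: [622.6, -114.9, 155.0]
orientation: [-0.001, -3.14, -0.001]
ft_force: [0.3, -0.3, -0.5]
width: 25.0
grasp_force: 30.0
```

Emit:
step_arm --pt "-1 0.012 0.62 0 0 0 0" --pt "-1 0.012 0.62 0 0 0 0" --pt "-1 0.012 0.62 0 0 0 0" --pt "-1 0.012 0.62 0 0 0 0" --pt "-1 0.012 0.62 0 0 0 0" --pt "-1 0.012 0.62 0 0 0 0" --pt "-1 0.012 0.62 0 0 0 0" --pt "-1 0.012 0.62 0 0 0 0" --pt "-1 0.012 0.62 0 0 0 0" --pt "-1 0.012 0.62 0 0 0 0" --pt "-1 0.012 0.62 0 0 0 0" --pt "-1 0.012 0.62 0 0 0 0" --pt "-1 0.01 0.35 0 0 0 0" --pt "-1 0 0.13 0 0 0 0" --pt "-1 0 0 0 0 0 0" --pt "-1 0 0 0 0 0 0"

```text
t: 31.88
ee_pos: [616.6, 277.9, 156.1]
orientation: [-0.003, -3.141, 0.001]
ft_force: [0.4, -0.1, -2.3]
width: 25.5
grasp_force: 30.0
```

Run:
```python
from h import *
look("l",68.5,172,(616,279))
```

```text
top lid [616.9 275.3  66. ] 2.8 279
top pan [615.9 277.5  65.8] 1.2 93
side lid [615.1 275.3  63.9] 3.3 105
side pan [617.4 278.7  66.1] 1.6 51
[616.7 278.  156.2] 0.4059555968304417 25.716195672555713 [ 0.0378227  -0.39377413 -1.83881623]
```

Emit:
step_arm --pt "-1 0 0.036 0.3 0 0 0" --pt "-1 0 0 0.6 0 0 0" --pt "-1 0 0 0.5 0 0 0" --pt "-1 0 0 0.24 0 0 0" --pt "-1 0 0 0.12 0 0 0" --pt "-1 0 0 0.08 0 0 0" --pt "-1 0 0 0.04 0 0 0" --pt "-1 0 0 0 0 0 0"

```text
t: 32.98
ee_pos: [616.8, 280.8, 62.6]
orientation: [0.002, 3.141, 0.0]
ft_force: [-0.4, -0.3, -2.1]
width: 25.2
grasp_force: 30.0
```

Emit:
step_arm --pt "-1 0 0 0.03 0 0 0" --pt "-1 0 0 0.02 0 0 0" --pt "-1 0 0 0.02 0 0 0" --pt "-1 0 0 0 0 0 0"

```text
t: 33.48
ee_pos: [616.6, 280.7, 58.6]
orientation: [-0.002, -3.142, 0.0]
ft_force: [-0.0, 0.6, -2.2]
width: 25.4
grasp_force: 30.0
```

Emit:
step_arm --pt "-1 0 0 0.02 0 0 0" --pt "-1 0 0 0 0 0 0"

```text
t: 33.72
ee_pos: [616.9, 280.8, 58.3]
orientation: [0.001, 3.141, 0.0]
ft_force: [-1.3, -0.1, 3.4]
width: 25.5
grasp_force: 30.0
```

Contact at the expected height. I release and rise.

Emit:
step_arm --pt "-0.2 0 0 0 0 0 0" --pt "0.2 0 0 0 0 0 0" --pt "0.2 0 0 0 0 0 0" --pt "0.2 0 0 -0.3 0 0 0" --pt "0.2 0 0 -0.6 0 0 0" --pt "0.2 0 0 -0.6 0 0 0" --pt "0.2 0 0 -0.6 0 0 0"

```text
t: 34.6
ee_pos: [616.8, 280.8, 164.8]
orientation: [0.002, 3.141, 0.001]
ft_force: [-0.6, 0.1, -0.2]
width: 52.7
grasp_force: 0.0
```

Run:
```python
from h import *
look("l",68.5,74,(616.5,279)); stack(54,12,77)
from workcell import vision
i=vision.get_image("side"); k=cloud(i).reshape(-1,3); k=k[(np.hypot(k[:,0]-617,k[:,1]-279)<57)&(abs(k[:,2]-92)<7)]
A=np.c_[k[:,:2]-[617,279],np.ones(len(k))]; print("plane",np.linalg.lstsq(A,k[:,2],rcond=None)[0],len(k))
```

```text
top lid [616.8 279.1  66.6] 2.7 247
top pan [617.1 279.7  66.4] 3.3 290
side lid [616.8 278.4  65.7] 2.4 97
side pan [617.4 278.9  65. ] 3.2 126
[619.1 281.8 167.7] 0.40970571196742955 52.5642871815129 [-0.77592282  0.02850007  0.4571558 ]
knob [ 622.5 -282.5   52.2] [ 622.3 -283.8   53.1] 90 top z 55.17707360369432
brim (array([ 624.03513892, -283.59982024,   74.88113478]), np.float64(2.635543920401026), 497)
[618.  281.3 165.4]
plane [9.82662277e-03 9.56869986e-03 8.94107854e+01] 405
```

Lid_l is seated and level (89 mm by depth, with the usual −2 mm side bias). Last is lid_xl.

Emit:
step_arm --pt "0.2 -0.01 -0.4 0 0 0 0" --pt "0.2 -0.01 -0.68 0 0 0 0" --pt "0.2 -0.01 -0.68 0 0 0 0" --pt "0.2 -0.01 -0.68 0 0 0 0" --pt "0.2 -0.01 -0.68 0 0 0 0" --pt "0.2 -0.01 -0.68 0 0 0 0" --pt "0.2 -0.01 -0.68 0 0 0 0" --pt "0.2 -0.01 -0.68 0 0 0 0" --pt "0.2 -0.01 -0.68 0 0 0 0" --pt "0.2 -0.01 -0.68 0 0 0 0" --pt "0.2 -0.01 -0.68 0 0 0 0" --pt "0.2 -0.01 -0.68 0 0 0 0" --pt "0.2 -0.01 -0.68 0 0 0 0" --pt "0.2 0 -0.68 0 0 0 0" --pt "0.2 0 -0.68 0 0 0 0" --pt "0.2 0 -0.68 0 0 0 0" --pt "0.2 0 -0.68 0 0 0 0" --pt "0.2 0 0 0.4 0 0 0" --pt "0.2 0 0 0.6 0 0 0" --pt "0.2 0 0 0 0 0 0"

```text
t: 37.3
ee_pos: [619.1, -281.6, 108.5]
orientation: [-0.002, -3.134, -0.006]
ft_force: [0.0, 0.0, 0.3]
width: 52.5
grasp_force: 0.0
```

Emit:
step_arm --pt "0.2 0 0 0.6 0 0 0" --pt "0.2 0 0 0.6 0 0 0" --pt "0.2 0 0 0.5 0 0 0" --pt "0.2 0 0 0.2 0 0 0" --pt "0.2 0 0 0.1 0 0 0" --pt "0.2 0 0 0 0 0 0" --pt "0.2 0 0 0 0 0 0"

```text
t: 38.17
ee_pos: [623.2, -283.6, 13.8]
orientation: [0.002, 3.14, -0.001]
ft_force: [0.0, -0.8, 0.1]
width: 52.8
grasp_force: 0.0
```

Emit:
step_arm --pt "0.2 0 0 0.2 0 0 0" --pt "0.2 0 0 0.12 0 0 0" --pt "0.2 0 0 0 0 0 0" --pt "-1 0 0 0 0 0 0" --pt "-1 0 0 0 0 0 0" --pt "-1 0 0 0 0 0 0" --pt "-1 0 0 0 0 0 0" --pt "-1 0 0 0 0 0 0"

```text
t: 39.17
ee_pos: [622.6, -283.3, -3.2]
orientation: [0.001, 3.141, -0.0]
ft_force: [-0.8, 0.0, 0.8]
width: 25.1
grasp_force: 30.0
```

Emit:
step_arm --pt "-1 0 0 -0.1 0 0 0" --pt "-1 0 0 -0.3 0 0 0" --pt "-1 0 0 -0.5 0 0 0" --pt "-1 0 0 -0.6 0 0 0" --pt "-1 0 0 -0.6 0 0 0" --pt "-1 0 0 -0.6 0 0 0" --pt "-1 0 0 -0.3 0 0 0" --pt "-1 0.24 0.06 0 0 0 0" --pt "-1 0.5 0.13 0 0 0 0" --pt "-1 0.5 0.13 0 0 0 0" --pt "-1 0.5 0.13 0 0 0 0" --pt "-1 0.5 0.13 0 0 0 0" --pt "-1 0.5 0.13 0 0 0 0" --pt "-1 0.5 0.13 0 0 0 0" --pt "-1 0.5 0.13 0 0 0 0" --pt "-1 0.3 0.07 0 0 0 0" --pt "-1 0 0 0 0 0 0" --pt "-1 0 0 0 0 0 0"

```text
t: 41.42
ee_pos: [421.3, -231.5, 146.7]
orientation: [0.002, 3.141, -0.001]
ft_force: [-0.3, 0.2, -3.1]
width: 25.2
grasp_force: 30.0
```

Run:
```python
from h import *
look("xl",77.5,162,(421,-231))
```

```text
top lid [ 421.8 -232.5   75.1] 2.4 297
top pan [ 420.1 -234.1   76.7] 1.1 95
side lid [ 423.2 -230.7   75.7] 3.2 788
side pan [ 423.  -230.8   75.2] 1.2 274
[ 421.5 -231.4  146.7] -0.5269614447856313 25.284100635138003 [-0.19076579 -0.61934407 -3.34683209]
```

Emit:
step_arm --pt "-1 0.014 0 0.3 0 0 0" --pt "-1 0 0 0.5 0 0 0" --pt "-1 0 0 0.4 0 0 0" --pt "-1 0 0 0.14 0 0 0" --pt "-1 0 0 0.1 0 0 0" --pt "-1 0 0 0.06 0 0 0" --pt "-1 0 0 0.04 0 0 0" --pt "-1 0 0 0 0 0 0"

```text
t: 42.52
ee_pos: [420.0, -231.2, 69.9]
orientation: [0.002, 3.141, -0.0]
ft_force: [-0.1, -0.3, -3.2]
width: 25.2
grasp_force: 30.0
```

Emit:
step_arm --pt "-1 0 0 0.03 0 0 0" --pt "-1 0 0 0.02 0 0 0" --pt "-1 0 0 0.01 0 0 0" --pt "-1 0 0 0 0 0 0"

```text
t: 43.02
ee_pos: [419.9, -231.1, 66.7]
orientation: [0.002, 3.142, -0.0]
ft_force: [-0.1, -0.9, -1.5]
width: 25.4
grasp_force: 30.0
```

Emit:
step_arm --pt "-1 0 0 0.01 0 0 0" --pt "-1 0 0 0 0 0 0"

```text
t: 43.28
ee_pos: [420.0, -231.2, 66.4]
orientation: [0.002, 3.141, -0.0]
ft_force: [-1.4, 0.9, 1.8]
width: 25.5
grasp_force: 30.0
```

Emit:
step_arm --pt "-0.2 0 0 0 0 0 0" --pt "0.2 0 0 0 0 0 0" --pt "0.2 0 0 0 0 0 0" --pt "0.2 0 0 -0.3 0 0 0" --pt "0.2 0 0 -0.6 0 0 0" --pt "0.2 0 0 -0.6 0 0 0" --pt "0.2 0 0 -0.6 0 0 0" --pt "0.2 0 0 -0.6 0 0 0" --pt "0.2 0 0 -0.6 0 0 0" --pt "0.2 0 0.6 0 0 0 0" --pt "0.2 0 0.6 0 0 0 0" --pt "0.2 0 0.6 0 0 0 0" --pt "0.2 0 0.6 0 0 0 0" --pt "0.2 0 0.6 0 0 0 0" --pt "0.2 0 0.6 0 0 0 0" --pt "0.2 0 0.6 0 0 0 0" --pt "0.2 0 0.4 0 0 0 0" --pt "0.2 0 0 0 0 0 0" --pt "0.2 0 0 0 0 0 0"

```text
t: 45.65
ee_pos: [420.2, -1.5, 231.7]
orientation: [0.001, 3.141, -0.0]
ft_force: [0.6, -0.5, -0.0]
width: 52.8
grasp_force: 0.0
```

Run:
```python
from h import *
from workcell import vision
for v in("top","side"):
    i=vision.get_image(v); k0=cloud(i).reshape(-1,3); cv2.imwrite(f"pics/f_{v}.png",i["pixels"][:,:,::-1])
    for n,(x,y,R,h) in P.items():
        k=k0[(np.hypot(k0[:,0]-x-1,k0[:,1]-y)<R-9)&(abs(k0[:,2]-h-18)<7)]
        if len(k)>30:
            A=np.c_[k[:,:2]-[x,y],np.ones(len(k))]; print(v,n,"plane",np.linalg.lstsq(A,k[:,2],rcond=None)[0].round(3),h+18,len(k))
        kn=k0[(np.hypot(k0[:,0]-x-1,k0[:,1]-y)<30)&(k0[:,2]>h+35)&(k0[:,2]<h+50)]
        if len(kn)>10: print("   knob",((kn.min(0)+kn.max(0))/2).round(1))
t=cv2.imread("pics/f_top.png")[110:320,130:490]; s=cv2.imread("pics/f_side.png")[120:350,190:400]
cv2.imwrite("pics/f.png",np.hstack([cv2.resize(t,(500,292)),cv2.resize(s,(267,292))]))
```

```text
top s plane [ 3.0000e-03 -7.0000e-03  7.5167e+01] 76 718
   knob [442.7 230.7  97.9]
top m plane [-3.0000e-03  2.0000e-03  8.2953e+01] 84 1115
   knob [649.1   9.8 106.4]
top l plane [-3.0000e-03 -1.0000e-03  9.0974e+01] 92 1656
   knob [616.2 277.1 115. ]
top xl plane [-2.0000e-03 -3.0000e-03  9.8971e+01] 100 2365
   knob [ 421.3 -232.9  122.6]
side s plane [1.0000e-02 2.1000e-02 7.3991e+01] 76 224
   knob [446.2 227.5  96. ]
side m plane [4.6000e-02 1.6000e-02 8.2204e+01] 84 212
side l plane [7.0000e-03 1.0000e-02 8.9408e+01] 92 410
   knob [618.2 276.6 112. ]
side xl plane [2.000e-03 4.000e-03 9.744e+01] 100 2722
   knob [ 423.6 -233.   120.2]
```

View pics/f.png

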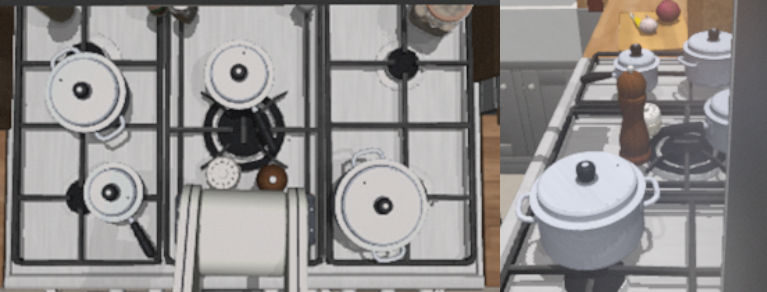

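The picture shows all four lids on their pans, with knobs at top crop (82,90), (239,72), (111,192) and (382,205). Slopes in the top view are below 0.01 and heights are within about 1 mm. The mill stands at (271,180), and the robot touches nothing.

```bash
python3 -c "
from workcell import ctrl
print(ctrl.close_job())"
```

```text
the job is handed in; nothing more can be done
None
```

All four lids are on their own pans, seated within about 1 mm of height and level in the last top-view check, with the pans and mill standing; I handed the job in at about 46 s and got no verdict back.

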